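# Find and mark the high spot of a band saw wheel

## Task

Slide the dial gauge fully in against its stop so that its plunger bears on the band saw wheel's tyre, then turn the wheel slowly by its knob to find the highest spot of the whole tyre (there is also a lesser one) and leave the wheel stopped with that spot at the plunger. Then lay the loose steel marker block flat on the wheel's rim, its point at the rim edge in front of the plunger and aimed straight at it, let go, and leave the other things on the bench alone.

Things in the scene. Friction and masses are not known exactly. Their poses are not given: they have to be found in the camera images.
- stand: grey cast truing stand fixed to the bench, base plate 190 x 150 x 16 mm and a rail 56 mm wide that carries the gauge; the wheel lies flat on it. Origin: on the bench under the wheel's axle. Its x axis points level from the axle along the rail to the gauge; z is up.
- axle (a point): point on the wheel's vertical axis at the height of the wheel's flat top rim face (56 mm above the bench). A hub boss and spindle nut stand up to 13 mm above it within 20 mm of the axis.
- rim_point (a point): point fixed to the stand, on the wheel's top rim face (56 mm above the bench), 95 mm from the axis on the line to the gauge plunger: where the marker's point belongs. The wheel is 200 mm across its black rubber tyre and 24 mm thick; the flat aluminium rim face reaches from 61 to 97 mm radius. The plunger touches the tyre at 100 mm radius, 44 mm above the bench.
- wheel (a joint): angle of the wheel (rad), counter-clockwise from above; at 0 the knob lies on the stand's x axis. Turns several turns either way (stops at +-15) against bearing drag of 0.12 N m (2 N at the knob) and stays where left. Its tyre's high spots lie differently each time (the highest not within 80 degrees of the knob): two smooth bulges, each over about 40 degrees of rim, 4 mm and 2.5 mm high.
- knob_mid (a point): middle of the wheel's turning knob: an upright dark wooden cylinder 22 mm across, 30 mm high, 55 mm from the axis, free to spin about itself; this point is about 82 mm above the bench, 15 mm below the knob's top and 26 mm above the wheel's face.
- gauge (a joint): travel of the gauge carriage (m) along the rail towards the wheel: 0 is fully out, 0.040 is home against its hard stop. It starts 28 to 40 mm from home, slides with about 4 N of friction and stays where it is left.
- gauge_post (a point): upright post by which the carriage is pushed or pulled: steel, 14 mm across, standing up from the carriage's top (56 mm above the bench), with a black cap 20 mm across from 96 to 104 mm above the bench; this point is on its axis, 88 mm above the bench. It stands 67 mm behind the dial centre, away from the wheel. The carriage is 60 mm wide and 115 mm long and reaches 15 mm past the post.
- dial (a point): centre of the gauge's upward facing white dial, 68 mm across, 65 mm above the bench, on the carriage.
- needle (a joint): angle of the dial's black needle (rad), growing clockwise seen from above: 0.6 rad for each mm the plunger is pushed back. 0 with the plunger free (needle pointing away from the wheel); about 0.3 on the round part of the tyre with the gauge home; larger on the bulges, largest at the highest spot. The sprung plunger presses on the tyre with about 1 N.
- marker: loose steel marker block standing on the bench, 44 mm long, 24 mm wide, 30 mm high, 0.15 kg, shaped like a house seen from above: a block with parallel sides from 22 mm behind to 10 mm ahead of its origin, then a 90 degree point. Origin: centre of its underside; its x axis points to the point, z up.
- marker_tip (a point): the marker's point at its underside, 22 mm ahead of its origin.
- plane: bystander: wooden hand plane 160 x 48 mm, 93 mm high; origin under its centre.
- tub: bystander: open white plastic tub, 90 mm across, 90 mm high; origin under its centre.
- screwdriver: bystander: screwdriver with a blue handle, lying along its x axis.

How it is judged (in metres and radians):
On the way, in this order (a step that is already met when the one before it is completed fails the run):
1. the gauge is home against its stop (value of joint gauge above 0.0392 m), for 0.2 s.
2. the wheel stands still with its highest spot at the plunger (value of joint needle above 2.2 rad and velocity of joint wheel between -0.1 and 0.1 rad/s and value of joint gauge above 0.0392 m), for 0.4 s.
3. the marker block is picked up off the bench (height (world z) of marker above 0.03 m), for 0.1 s.
At the end, for the whole second after the job is handed in: Gauge within 0.8 mm of its stop; wheel at rest, needle above 2.2 rad (highest spot within about 8 degrees); marker flat (0.1 rad) and still on the rim face, underside 53 to 61 mm up, its point within 12 mm of the rim point and aimed outward along the stand's x axis to 0.3 rad (all of step 2 and horizontal distance between marker_tip and rim_point below 0.012 m and angle between the x axis of marker and the x axis of stand, either way round below 0.3 rad and x of marker in the frame of stand below 0.09 m and height (world z) of marker between 0.053 and 0.061 m and angle between marker's own z axis and vertical below 0.1 rad and linear speed of marker below 0.02 m/s); the robot touches nothing.
It fails at once if the wheel is spun fast (over 4 rad/s) (velocity of joint wheel above 4 rad/s or velocity of joint wheel below -4 rad/s).
It fails at once if a bystander is disturbed (moved over 30 mm) (distance of any of plane, tub, screwdriver from where it was at the start of the episode above 0.03 m).
It also fails if it takes over 72 s, if anything falls off the work surface, if the arm or the gripper's body presses on something with over 40 N, if the wrist force passes 120 N, or if a joint passes its speed limit or range.

## Robot

A 6-joint arm with a two-finger parallel gripper is mounted at the origin on the work surface. World frame = base frame: x ahead of the robot, y to its left, z up, the work surface at z = 0. Lengths are in mm, angles in degrees, forces in N, time in s.
With the tool pointing down it reaches from about 350 to 850 mm from the base axis. Payload 8.1 kg.
Tool frame: the origin (TCP) lies at the centre of the arm's flange, where the gripper is bolted on; the fingertips stand 173 mm ahead of it and the grasp point (between the pads) lies 155 mm ahead of it; z points along the fingers, y is the line along which they close (so a half turn about z gives the same grasp; the last joint's range is limited). The gripper opens to 85 mm and grips with 20 to 120 N. Pads are 22 mm wide; open, the fingers measure 114 mm over their backs; the gripper's body (76 mm by 85 mm) begins 54 mm behind the grasp point. The pads swing forward as they close: fully open they stand 13 mm farther back than shut.
Start: joints at [59.221, 7.471, 85.268, -0, 87.261, -4.893], TCP at [261.932, 539.813, 404.692] pointing down, gripper open.
Joint ranges: [-169.43, 169.43], [-51.17, 129.36], [1.28, 143.12], [-76.62, 256.62], [0, 156.53], [-152.29, 152.29]. Speed limits (degrees/s): [136.94, 136.94, 159.86, 180, 180, 180].

## Interface

Orientations are given as [roll, pitch, yaw] about the fixed x, y, z axes, in that order (R = Rz(yaw) Ry(pitch) Rx(roll)).
In Python, from bench import * gives the robot as it stands.
- The arm moves only by the shell command python3 -m jog 'ROWS' [FORCE]. ROWS is text: rows parted by semicolons, each of 7 numbers parted by spaces: the shift along the tool's x, y, z scaled (see below), then the turn, a rotation vector about the tool's x, y, z scaled (see below), then the closure, from -1 (fully open) to 1 (shut). In form: tx ty tz wx wy wz hand; .... A call has 1 to 5 rows; each row shifts and turns the commanded pose from where the row before left it, along the tool's axes as they then stand; what a row does not reach is not made up. The controller multiplies each number of a shift by 0.1 m and each number of a turn by 60 degrees. A row lasts 1/8 s, in which the tool goes at most 62.5 mm and 10.7 degrees, less where a joint would pass 70% of its speed; a pose out of reach is approached as far as the arm can. A call with a number of a shift or a turn outside -1 to 1 is refused whole. A call with a gripper value outside its range is refused whole. The fingers move at their own pace and stop on an object; FORCE is the grip in N (left out, the last holds). Time passes only in rows, so rows that do not move let the fingers close. It gives the time, the measured TCP pose, the force, the opening and the grip force at its end, in the units of the state.
- sense(): the state, without advancing time (a new reading comes with each control period).
- snapshot(name): name is "scene" or "side" or "wrist"; returns a dict with "img" (480x640x3 uint8, red, green, blue), "fx", "fy", "cx", "cy" (pixels), "extrinsics" (4x4, takes a point from camera to world coordinates). Camera axes: x right, y down, z forward; pixel columns grow to the right and rows downward; lengths in mm; the calibration is good to about 2 mm. A picture is of the moment at which its call begins. There is no depth.
- hand_in(): hands the job in; it is judged then, once.
The state is a dict: "time": time; "joint_pos": joint angles; "qd": joint speeds; "joint_efforts": joint torques, N m; "tool_pos": TCP position; "tcp_rot": TCP orientation; "ft_force": force on the tool from outside, world axes, zero at the start; "wrist_torque": the same for the moment, N m; "finger_gap": finger opening in mm; "grip_force": force on a finger pad.
Only numpy, scipy, OpenCV 4.12 (cv2) and the standard library are available. Lean on these libraries where they do the work, as an engineer would, in place of code of your own. Each camera call takes 0.05 s, during which the arm holds its last target. There are 200 camera calls.

## Working session

There is one attempt and no reset: what is moved stays moved. The work goes in short steps, Python scripts to look and compute and a shell command to move; the robot and the scene stay as the last step left them, time stands still between calls to the robot, and variables do not carry over. Pictures are saved under pics/ and viewed, at most 11 in all, crops included, and the job is handed in when it is done.

```bash
ls; mkdir -p pics; python3 - <<'E'
from bench import *
import cv2,numpy as np
s=sense();print({k:np.round(v,3) for k,v in s.items()})
for n in("scene","side","wrist"):
    d=snapshot(n);cv2.imwrite(f"pics/{n}0.png",d["img"][:,:,::-1]);print(n,d["fx"],d["cx"],d["cy"],np.round(d["extrinsics"],3).tolist())
E
```

```text
pics
{'time': np.float64(0.0), 'joint_pos': array([59.219,  7.515, 85.328,  0.   , 87.26 , -4.892]), 'qd': array([-0.022,  0.026, -0.117, -0.086,  0.012,  0.064]), 'joint_efforts': array([ 1.0000e-03, -5.6938e+01, -5.0056e+01, -0.0000e+00,  1.5000e-02,
       -0.0000e+00]), 'tool_pos': array([261.839, 539.612, 403.664]), 'tcp_rot': array([-1.79898e+02, -9.00000e-03,  1.54110e+02]), 'ft_force': array([-0.199, -1.309, -0.087]), 'wrist_torque': array([-0.007,  0.004,  0.037]), 'grip_force': np.float64(0.0), 'finger_gap': np.float64(85.526)}
scene 469.2021362143852 328.0525046551431 242.97703267679603 [[-0.665, 0.562, -0.491, 1036.658], [0.746, 0.484, -0.456, 451.068], [-0.019, -0.67, -0.742, 882.966], [0.0, 0.0, 0.0, 1.0]]
side 435.95218493768795 323.9092130845729 241.61974754749534 [[0.861, -0.36, 0.36, 190.515], [-0.508, -0.599, 0.619, -594.217], [-0.007, -0.716, -0.699, 709.894], [0.0, 0.0, 0.0, 1.0]]
wrist 349.03565072609007 322.81119026647247 242.2648452251115 [[0.436, 0.859, 0.27, 192.515], [0.9, -0.415, -0.132, 573.286], [-0.001, 0.301, -0.954, 373.141], [0.0, 0.0, 0.0, 1.0]]
```

View pics/scene0.png

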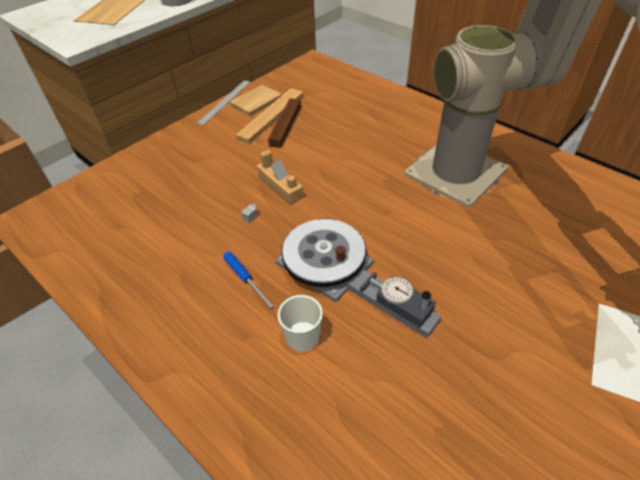

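View pics/side0.png

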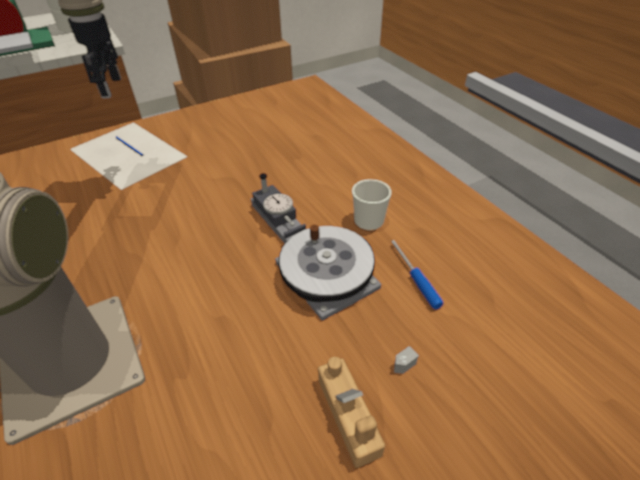

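The scene view shows the wheel around (324,246), knob (341,252), dial (398,290), post cap (427,294) and marker (250,213). The side view shows the wheel at (327,257), knob top (314,228), dial (278,204), cap (264,177) and marker (405,361).

```bash
cat > h.py <<'E'
import cv2,numpy as np
from bench import *
def ray(d,u,v):
    E=np.array(d["extrinsics"]);r=E[:3,:3]@[(u-d["cx"])/d["fx"],(v-d["cy"])/d["fy"],1]
    return E[:3,3],r/np.linalg.norm(r)
def onz(d,u,v,z):
    o,r=ray(d,u,v);return o+r*(z-o[2])/r[2]
def tri(a,pa,b,pb):
    A=np.zeros((3,3));c=np.zeros(3);R=[ray(a,*pa),ray(b,*pb)]
    for o,r in R:
        P=np.eye(3)-np.outer(r,r);A+=P;c+=P@o
    x=np.linalg.solve(A,c);return x,[round(float(np.linalg.norm(np.cross(x-o,r))),1) for o,r in R]
def proj(d,p):
    E=np.array(d["extrinsics"]);q=E[:3,:3].T@(np.array(p)-E[:3,3]);return q[0]/q[2]*d["fx"]+d["cx"],q[1]/q[2]*d["fy"]+d["cy"]
def rectify(d,c,half,z,px=4,ax=0.):
    """overhead view of plane z, px per mm; up of the picture = direction ax (rad) in world; returns img, function pix->world"""
    n=int(2*half*px);f=np.array([np.cos(ax),np.sin(ax)]);l=np.array([-f[1],f[0]])
    W=lambda u,v:np.array(c[:2])+f*(half-v/px)+l*(half-u/px)
    src=np.float32([[0,0],[n,0],[n,n],[0,n]]);dst=np.float32([proj(d,[*W(*s),z]) for s in src])
    return cv2.warpPerspective(d["img"],cv2.getPerspectiveTransform(dst,src),(n,n)),W
E
python3 - <<'E'
from h import *
a=snapshot("scene");b=snapshot("side")
for n,p,q in[("hub",(324,246),(327,256)),("knobtop",(341,250),(314,227)),("dial",(398,290),(278,204)),("cap",(427,294),(264,177)),("marker top",(250,211),(405,356))]:
    x,e=tri(a,p,b,q);print(n,x.round(0),e)
for d,n in((a,"scene"),(b,"side")):
    hsv=cv2.cvtColor(d["img"],cv2.COLOR_RGB2HSV)
    # rim face: bright, unsaturated blobs
    m=((hsv[...,1]<40)&(hsv[...,2]>150)).astype(np.uint8)
    cs,_=cv2.findContours(m,cv2.RETR_EXTERNAL,cv2.CHAIN_APPROX_NONE)
    for c in cs:
        if 150<cv2.contourArea(c)<9000 :
            (x,y),ax,an=cv2.fitEllipse(c);print(n,cv2.contourArea(c),round(x,1),round(y,1),np.round(ax),"z56",onz(d,x,y,56).round(0),"z65",onz(d,x,y,65).round(0))
E
```

```text
hub [507. -57.  60.] [2.2, 2.2]
knobtop [512.   1.  93.] [0.9, 0.9]
dial [496. 149.  58.] [2.0, 2.0]
cap [493. 214.  98.] [3.4, 3.4]
marker top [ 518. -310.   24.] [1.0, 1.0]
scene 3517.5 617.6 353.7 [ 49. 102.] z56 [339. 559.  56.] z65 [347. 557.  65.]
scene 1258.5 299.8 314.4 [37. 43.] z56 [678.  32.  56.] z65 [682.  36.  65.]
scene 556.5 394.7 288.8 [22. 38.] z56 [495. 142.  56.] z65 [501. 145.  65.]
scene 3924.0 323.4 249.9 [61. 82.] z56 [513. -51.  56.] z65 [518. -46.  65.]
scene 458.5 62.2 169.2 [19. 36.] z56 [ 769. -811.   56.] z65 [ 772. -797.   65.]
scene 208.0 222.2 103.4 [ 4. 88.] z56 [ 256. -730.   56.] z65 [ 264. -717.   65.]
scene 2861.5 368.4 49.1 [ 41. 105.] z56 [-346. -598.   56.] z65 [-331. -587.   65.]
scene 1213.5 390.9 10.7 [24. 87.] z56 [-684. -743.   56.] z65 [-665. -730.   65.]
scene 5149.5 89.9 20.6 [ 54. 198.] z56 [  200. -1671.    56.] z65 [  209. -1648.    65.]
side 203.0 405.9 356.2 [13. 22.] z56 [ 505. -325.   56.] z65 [ 501. -329.   65.]
side 212.5 326.3 255.1 [14. 20.] z56 [511. -52.  56.] z65 [506. -60.  65.]
side 2911.5 326.3 260.0 [63. 88.] z56 [504. -64.  56.] z65 [499. -71.  65.]
side 345.0 277.6 202.9 [17. 27.] z56 [500. 154.  56.] z65 [496. 144.  65.]
side 665.5 371.0 191.8 [23. 37.] z56 [713.  75.  56.] z65 [706.  66.  65.]
side 3660.5 127.5 154.8 [54. 95.] z56 [242. 550.  56.] z65 [241. 534.  65.]
side 1195.5 588.2 131.8 [  7. 361.] z56 [1407.  -17.   56.] z65 [1390.  -25.   65.]
side 3999.5 464.9 143.7 [ 53. 304.] z56 [1061.  119.   56.] z65 [1049.  109.   65.]
side 1197.5 159.5 76.3 [32. 57.] z56 [ 454. 1004.   56.] z65 [451. 982.  65.]
side 816.5 60.1 47.7 [24. 55.] z56 [ 188. 1481.   56.] z65 [ 188. 1452.   65.]
side 305.5 14.0 40.1 [12. 37.] z56 [  35. 1672.   56.] z65 [  37. 1641.   65.]
side 328.5 38.7 20.3 [13. 35.] z56 [ 149. 1889.   56.] z65 [ 149. 1855.   65.]
side 1214.5 343.4 34.9 [30. 58.] z56 [1224. 1006.   56.] z65 [1210.  984.   65.]
```

```bash
cat >> h.py <<'E'
def plan(x,y,z,yaw,n):
    s=sense();p=np.array(s["tool_pos"]);y0=s["tcp_rot"][2];dy=(yaw-y0+180)%360-180;d=(np.array([x,y,z])-p)/n
    print("at",p.round(1),np.round(s["tcp_rot"],1))
    for k in range(n):
        t=np.radians(y0+dy*k/n);c,q=np.cos(t),np.sin(t)
        print(np.round([(d[0]*c+d[1]*q)/100,(d[0]*q-d[1]*c)/100,-d[2]/100,-dy/n/60],3))
E
python3 -c "from h import *;plan(498,53,405,93,10)"
```

```text
at [261.9 539.7 404.2] [-179.9   -0.   154.1]
[-0.425 -0.335 -0.001  0.102]
[-0.458 -0.288 -0.001  0.102]
[-0.486 -0.237 -0.001  0.102]
[-0.509 -0.184 -0.001  0.102]
[-0.525 -0.129 -0.001  0.102]
[-0.536 -0.072 -0.001  0.102]
[-0.541 -0.015 -0.001  0.102]
[-0.539  0.043 -0.001  0.102]
[-0.532  0.1   -0.001  0.102]
[-0.518  0.156 -0.001  0.102]
```

```bash
python3 -m jog '-0.42 -0.33 0 0 0 0.1 -1; -0.46 -0.29 0 0 0 0.1 -1; -0.49 -0.24 0 0 0 0.1 -1; -0.51 -0.18 0 0 0 0.1 -1; -0.53 -0.13 0 0 0 0.1 -1' 40
python3 -m jog '-0.54 -0.07 0 0 0 0.11 1; -0.54 -0.01 0 0 0 0.1 1; -0.54 0.04 0 0 0 0.1 1; -0.53 0.1 0 0 0 0.1 1; -0.52 0.16 0 0 0 0.1 1'
python3 -m jog '0 0 0 0 0 0 1'
python3 - <<'E'
from h import *
d=snapshot("wrist");cv2.imwrite("pics/w1.png",d["img"][:,:,::-1]);np.savez("w1.npz",**d)
E
```

```text
time: 0.88
tool_pos: [381.9, 295.0, 404.7]
tcp_rot: [180.0, 0.0, 123.9]
ft_force: [1.7, -0.9, 0.6]
finger_gap: 85.3
grip_force: 0.0
time: 1.5
tool_pos: [502.2, 52.1, 404.8]
tcp_rot: [180.0, -0.0, 93.3]
ft_force: [1.0, 0.4, 0.0]
finger_gap: -0.1
grip_force: 0.0
time: 1.62
tool_pos: [502.7, 50.6, 404.5]
tcp_rot: [-180.0, 0.0, 93.2]
ft_force: [-0.3, 0.4, 0.1]
finger_gap: -0.0
grip_force: 0.0
```

View pics/w1.png

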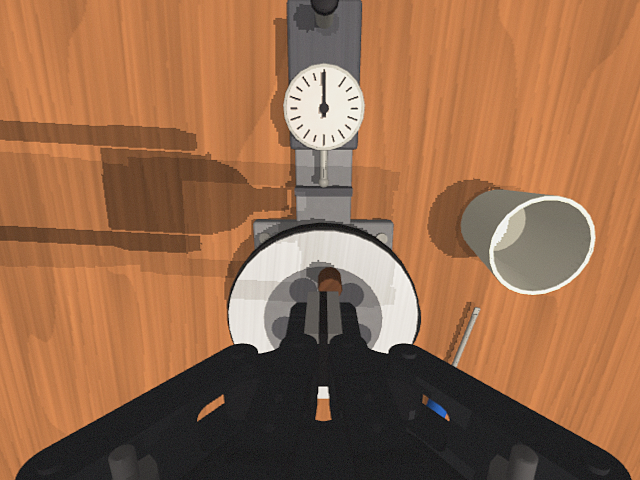

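The wrist view shows the dial at (324,107) with the needle pointing up (away from the wheel), the cap at (325,3), the plunger tip at (324,183), and the wheel spanning u 228–420. The rail runs vertically in the image, so yaw 93 is about right.

```bash
python3 - <<'E'
from h import *
d=dict(np.load("w1.npz"))
D=onz(d,324,107,65);C=onz(d,325,3,104);P=onz(d,324,183,44);print(D,C,P)
print("dial dia",np.linalg.norm(onz(d,284,107,65)-onz(d,364,107,65)))
r1=onz(d,288,60,56);r2=onz(d,361,60,56);print("carr",r1,r2)
t=onz(d,(228+420)/2,300,56);print("wheel mid",t, np.linalg.norm(onz(d,228,310,56)-onz(d,420,310,56)))
v=C-D;print("ang",np.degrees(np.arctan2(v[1],v[0])),np.hypot(*v[:2]))
print(onz(d,324,224,56),"tyre top edge")
k=onz(d,330,275,97);print("knobtop",k)
E
```

```text
[498.28162275 147.22550276  65.        ] [495.26393388 209.42226202 104.        ] [502.08972458  81.88549249  44.        ]
dial dia 66.13468315948911
carr [466.75674988 182.07920246  56.        ] [526.50014478 185.43786388  56.        ]
wheel mid [508.66528572 -33.61006295  56.        ] 195.33908279617805
ang 92.77772279058587 62.2699229836258
[504.14833015  45.27117132  56.        ] tyre top edge
knobtop [511.12426236  11.14356661  97.        ]
```

```bash
python3 -m jog '0.52 -0.005 0.1 0 0 0.005 1; 0.52 0 0.1 0 0 0 1; 0.52 0 0.2 0 0 0 1; 0.5 0 0.3 0 0 0 1; 0 0 0.4 0 0 0 1'
python3 -m jog '0 0 0.4 0 0 0 1; 0 0 0.09 0 0 0 1;0 0 0 0 0 0 1'
```

```text
time: 2.3
tool_pos: [488.1, 264.1, 294.9]
tcp_rot: [179.9, -0.1, 93.6]
ft_force: [0.3, -0.1, -0.8]
finger_gap: -0.4
grip_force: 0.0
time: 2.68
tool_pos: [489.0, 260.0, 246.0]
tcp_rot: [-180.0, 0.0, 93.3]
ft_force: [0.4, 0.5, 0.9]
finger_gap: 0.2
grip_force: 0.0
```

```bash
python3 -m jog '-0.15 0.04 0 0 0 0.008 1; -0.15 0 0 0 0 0 1; -0.1 0 0 0 0 0 1; -0.05 0 0 0 0 0 1;0 0 0 0 0 0 1'
python3 -m jog '-0.06 0 0 0 0 0 1;-0.06 0 0 0 0 0 1;0 0 0 0 0 0 1'
python3 -m jog '-0.03 0 0 0 0 0 1;0 0 0 0 0 0 1'
python3 - <<'E'
from h import *
d=snapshot("wrist");cv2.imwrite("pics/w2.png",d["img"][:,:,::-1]);np.savez("w2.npz",**d)
E
```

```text
time: 3.3
tool_pos: [495.6, 214.0, 245.7]
tcp_rot: [-180.0, 0.0, 92.7]
ft_force: [0.7, -0.7, -0.3]
finger_gap: 0.1
grip_force: 0.0
time: 3.68
tool_pos: [496.1, 202.2, 245.4]
tcp_rot: [-180.0, 0.0, 92.7]
ft_force: [0.1, 1.1, 1.2]
finger_gap: 0.3
grip_force: 0.3
time: 3.92
tool_pos: [496.2, 199.6, 245.4]
tcp_rot: [-180.0, 0.0, 92.7]
ft_force: [-0.6, 1.5, 0.0]
finger_gap: 0.1
grip_force: 1.1
```

View pics/w2.png

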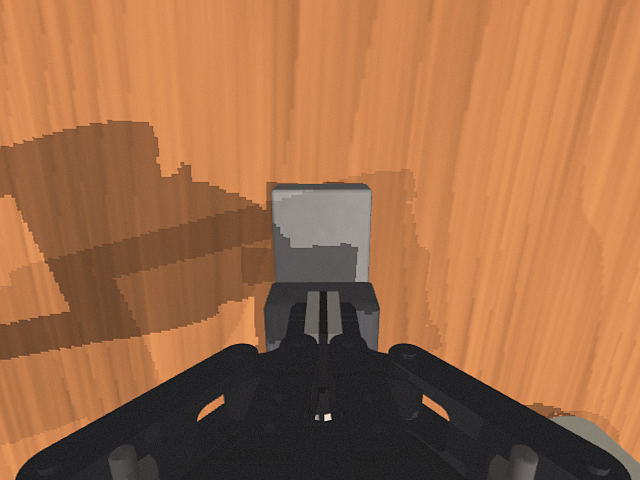

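The carriage rear edge is at (320,283), being pushed by the closed fingers. Force is still low, so I keep pushing in small steps.

```bash
python3 -c "
from h import *
d=dict(np.load('w2.npz'));print(onz(d,321,283,56))"
for i in 1; do python3 -m jog '-0.03 0 0 0 0 0 1;0 0 0 0 0 0 1' | grep -E 'pos|force'; done
python3 -m jog '-0.03 0 0 0 0 0 1;0 0 0 0 0 0 1'| grep -E 'pos|force'
python3 -m jog '-0.02 0 0 0 0 0 1;0 0 0 0 0 0 1'| grep -E 'pos|force'
```

```text
[494.98818802 205.32726763  56.        ]
tool_pos: [496.3, 197.3, 245.5]
ft_force: [-1.5, 8.5, -0.9]
grip_force: 4.1
tool_pos: [496.2, 196.2, 245.6]
ft_force: [-0.0, 21.7, -4.4]
grip_force: 11.0
tool_pos: [496.2, 195.6, 245.7]
ft_force: [-0.5, 30.7, -5.6]
grip_force: 15.6
```

```bash
python3 -m jog '0.1 0 0 0 0 0 1;0 0 -0.5 0 0 0 0;-0.3 0 -0.5 0 0 0 -1; -0.6 0 0 0 0 0 -1; -0.6 0 0 0 0 0 -1'
python3 -m jog '-0.6 0 0 0 0 0 -1; -0.2 0.05 0 0 0 0 -1;0 0 0 0 0 0 -1'
python3 - <<'E'
from h import *
d=snapshot("wrist");cv2.imwrite("pics/w3.png",d["img"][:,:,::-1]);np.savez("w3.npz",**d)
E
```

```text
time: 5.35
tool_pos: [503.5, 50.2, 346.8]
tcp_rot: [179.9, 0.1, 92.8]
ft_force: [0.7, 0.2, -0.4]
finger_gap: 72.3
grip_force: 0.0
time: 5.72
tool_pos: [512.4, -29.1, 345.6]
tcp_rot: [-180.0, 0.0, 92.6]
ft_force: [-0.5, 0.2, 0.7]
finger_gap: 85.3
grip_force: 0.0
```

View pics/w3.png

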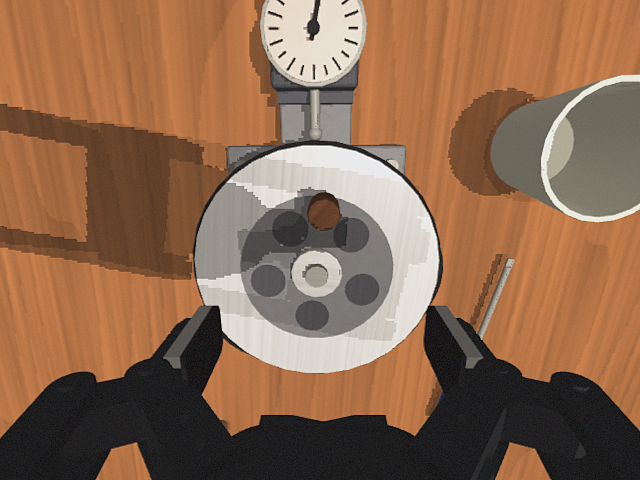

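The view shows the dial at (313,27) with the needle slightly clockwise, plunger tip (315,133), wheel centred around (318,258), nut top (316,276), and knob (323,211).

```bash
python3 - <<'E'
from h import *
d=dict(np.load("w3.npz"))
hsv=cv2.cvtColor(d["img"],cv2.COLOR_RGB2HSV)
print("nut",onz(d,316,275,69));print("knob top",onz(d,323,214,97));D=onz(d,313,27,65);print("dial",D,"plunger",onz(d,315.5,136,44))
# rim face outer edge points by radial scan in rectified view
im,W=rectify(d,(509,-56),130,56,3,np.radians(92.8));cv2.imwrite("pics/r3.png",im[:,:,::-1])
g=cv2.cvtColor(im,cv2.COLOR_RGB2HSV);m=((g[...,1]<45)&(g[...,2]>90)).astype(np.uint8)
cs,_=cv2.findContours(m,cv2.RETR_EXTERNAL,cv2.CHAIN_APPROX_NONE);c=max(cs,key=lambda c:cv2.contourArea(c) if cv2.pointPolygonTest(c,(390,150),False)>-1e9 and cv2.boundingRect(c)[2]>400 else 0)
c=cv2.convexHull(c);(u,v),ax,a=cv2.fitEllipse(c);print("rim centre",W(u,v),"diam",np.array(ax)/3)
E
```

```text
nut [508.44557332 -55.99345627  69.        ]
knob top [511.29351185  -1.9084464   97.        ]
dial [499.84332473 110.56677681  65.        ] plunger [503.5785638   44.90137885  44.        ]
rim centre [508.66391176 -57.52299682] diam [193.84688314 194.66398112]
```

View pics/r3.png

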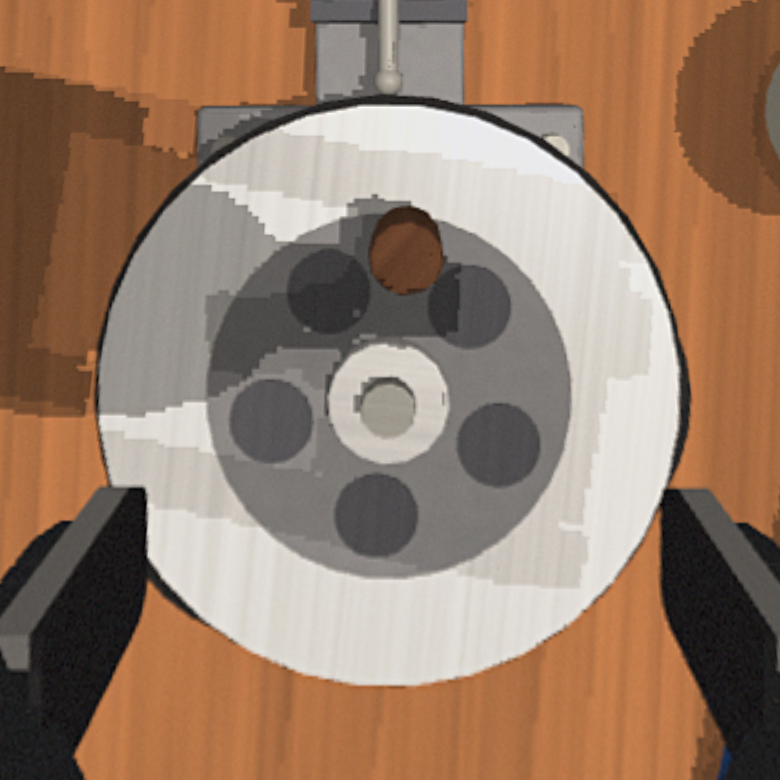

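The rectified view shows the wheel centre at (391,392), knob (406,250), and two dark tyre bulges at (688,400), about 92° clockwise of the plunger, and (165,590), about 131° counter-clockwise of it. I'll grip the knob and turn about 92° counter-clockwise first.

```bash
python3 -m jog '0.27 0 0.2 0 0 0 -1; 0 0 0.4 0 0 0 -1; 0 0 0.4 0 0 0 -1; 0 0 0 0 0 0 0; 0 0 0 0 0 0 0.3' 25
python3 -m jog '0 0 0 0 0 0 1;0 0 0 0 0 0 1'
cat >> h.py <<'E'
AX=np.array([508.6,-56.5])
def circ(dth,n):
    s=sense();p=np.array(s["tool_pos"])[:2];a=np.arctan2(*(p-AX)[::-1]);t=np.radians(s["tcp_rot"][2]);q=p;print("knob ang",np.degrees(a),"r",np.hypot(*(p-AX)))
    for k in range(1,n+1):
        b=a+np.radians(dth)*k;w=AX+55*np.array([np.cos(b),np.sin(b)]);d=w-q;q=w
        print(np.round([(d@[np.cos(t),np.sin(t)])/100,(d@[np.sin(t),-np.cos(t)])/100],3))
E
python3 -c "from h import *;circ(11.5,8)"
```

```text
time: 6.4
tool_pos: [511.5, 0.0, 247.1]
tcp_rot: [179.9, 0.0, 92.8]
ft_force: [0.3, -0.5, 1.0]
finger_gap: 51.6
grip_force: 0.0
time: 6.65
tool_pos: [511.9, -0.8, 247.9]
tcp_rot: [179.8, 0.0, 92.7]
ft_force: [-1.0, 1.1, 4.8]
finger_gap: 21.0
grip_force: 24.9
knob ang 86.55799095529503 r 55.761742304028175
[-0.007 -0.111]
[-0.021 -0.108]
[-0.042 -0.102]
[-0.062 -0.091]
[-0.079 -0.077]
[-0.093 -0.06 ]
[-0.103 -0.04 ]
[-0.109 -0.019]
```

```bash
python3 -m jog '-0.007 -0.11 0 0 0 0 1;-0.021 -0.108 0 0 0 0 1;-0.042 -0.102 0 0 0 0 1;-0.062 -0.091 0 0 0 0 1' 
python3 -m jog '-0.079 -0.077 0 0 0 0 1;-0.093 -0.06 0 0 0 0 1;-0.103 -0.04 0 0 0 0 1;-0.109 -0.019 0 0 0 0 1;0 0 0 0 0 0 1'
python3 - <<'E'
from h import *
circ(5,1)
o=[]
for n in("scene","side","wrist"):
    d=snapshot(n);im,W=rectify(d,(500,110.5),40,65,4.9,np.radians(92.8));o.append(im)
cv2.imwrite("pics/d4.png",np.hstack([cv2.resize(i,(260,260)) for i in o])[:,:,::-1])
E
```

```text
time: 7.15
tool_pos: [471.2, -15.2, 247.9]
tcp_rot: [179.8, -0.1, 92.7]
ft_force: [0.5, 5.8, 7.8]
finger_gap: 20.8
grip_force: 26.8
time: 7.78
tool_pos: [453.2, -56.3, 247.8]
tcp_rot: [179.9, 0.1, 92.7]
ft_force: [-4.9, -3.5, 10.1]
finger_gap: 21.0
grip_force: 26.9
knob ang 179.75965684165374 r 55.35401481959432
[-0.048  0.003]
```

View pics/d4.png

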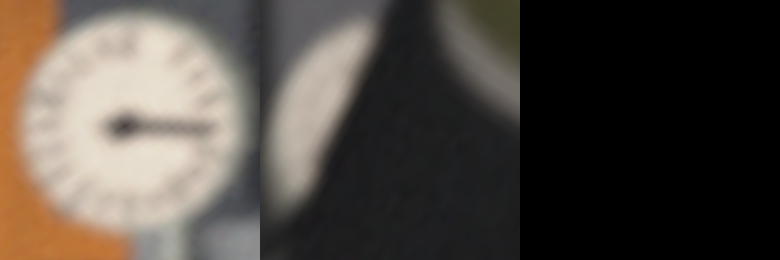

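The scene camera reads the dial well: the needle tip is at (210,128), about 1.6 rad clockwise of "up". I'll write a reader and probe around this spot.

```bash
cat > needle.py <<'E'
from h import *
d=snapshot("scene");im,W=rectify(d,(500,110.5),40,65,5,np.radians(92.8))
g=cv2.cvtColor(im,cv2.COLOR_RGB2GRAY);c=np.array([200-8,200-8])
m=(g>150).astype(np.uint8);cs,_=cv2.findContours(m,cv2.RETR_EXTERNAL,cv2.CHAIN_APPROX_NONE)
k=min(cs,key=lambda q:0 if cv2.contourArea(q)<20000 else -cv2.contourArea(q));(x,y),r=cv2.minEnclosingCircle(cv2.convexHull(k))
th=np.radians(np.arange(0,360,1));R=np.arange(45,95)
P=cv2.remap(g,np.float32(x+np.outer(R,np.sin(th))),np.float32(y-np.outer(R,np.cos(th))),1).mean(0)
P=np.convolve(np.r_[P[-5:],P,P[:5]],np.ones(11)/11,"valid");i=int(P.argmin())
s=sense();p=np.array(s["tool_pos"])[:2]-AX
print("NEEDLE %.2f rad"%th[i],"dark",P.min().round(),"med",np.median(P),"dial",round(x),round(y),round(r),"knob %.1f"%(np.degrees(np.arctan2(p[1],p[0]))))
E
python3 needle.py
python3 -m jog '-0.055 0.0 0 0 0 0 1; 0 0 0 0 0 0 1'|grep force;python3 needle.py
python3 -m jog '-0.055 0.01 0 0 0 0 1; 0 0 0 0 0 0 1'|grep force;python3 needle.py
python3 -m jog '0.11 -0.01 0 0 0 0 1; 0.055 0 0 0 0 0 1; 0 0 0 0 0 0 1'|grep force;python3 needle.py
```

```text
NEEDLE 1.27 rad dark 147.0 med 211.59818181818184 dial 204 218 194 knob 179.6
ft_force: [-5.4, -0.0, 11.8]
grip_force: 27.0
NEEDLE 1.10 rad dark 151.0 med 211.88181818181818 dial 205 218 194 knob -175.0
ft_force: [-6.4, -1.4, 12.5]
grip_force: 27.2
NEEDLE 0.52 rad dark 153.0 med 212.92727272727274 dial 204 218 194 knob -169.2
ft_force: [-2.9, 1.5, 8.9]
grip_force: 26.9
NEEDLE 0.91 rad dark 147.0 med 211.28000000000003 dial 204 218 194 knob 173.2
```

```bash
sed -i 's/^th=/x,y=189,195\nth=/' needle.py; python3 needle.py; python3 -c "from h import *;circ(11,12)"
```

```text
NEEDLE 1.29 rad dark 141.0 med 219.5727272727273 dial 189 195 194 knob 173.2
knob ang 173.1771499533049 r 55.69069919001481
[-0.106 -0.001]
[-0.105  0.013]
[-0.1    0.032]
[-0.092  0.051]
[-0.081  0.068]
[-0.066  0.082]
[-0.05   0.093]
[-0.031  0.101]
[-0.011  0.105]
[0.009 0.105]
[0.029 0.101]
[0.048 0.094]
```

```bash
python3 -m jog '-0.106 0 0 0 0 0 1;-0.105 0.013 0 0 0 0 1;-0.1 0.032 0 0 0 0 1;-0.092 0.051 0 0 0 0 1;-0.081 0.068 0 0 0 0 1'|grep force
python3 needle.py
python3 -m jog '-0.066 0.082 0 0 0 0 1;-0.05 0.093 0 0 0 0 1;-0.031 0.101 0 0 0 0 1;-0.011 0.105 0 0 0 0 1;0.009 0.105 0 0 0 0 1'|grep force
python3 needle.py
python3 -m jog '0.029 0.101 0 0 0 0 1;0.048 0.094 0 0 0 0 1; 0 0 0 0 0 0 1'
python3 needle.py;python3 -c "from h import *;circ(5,4)"
```

```text
ft_force: [-1.9, 6.2, 8.7]
grip_force: 26.9
NEEDLE 0.26 rad dark 149.0 med 219.23000000000002 dial 189 195 194 knob -130.4
ft_force: [-5.7, 7.3, 14.5]
grip_force: 27.4
NEEDLE 0.24 rad dark 145.0 med 219.1909090909091 dial 189 195 194 knob -75.5
time: 10.78
tool_pos: [540.7, -100.4, 247.9]
tcp_rot: [179.8, -0.0, 92.8]
ft_force: [-1.6, 6.4, 9.3]
finger_gap: 21.0
grip_force: 27.0
NEEDLE 1.13 rad dark 146.0 med 220.34818181818184 dial 189 195 194 knob -54.0
knob ang -53.96245332080535 r 54.35677305050147
[0.023 0.042]
[0.031 0.036]
[0.034 0.033]
[0.037 0.03 ]
```

```bash
python3 -m jog '0.023 0.042 0 0 0 0 1;0 0 0 0 0 0 1'>/dev/null;python3 needle.py
python3 -m jog '0.031 0.036 0 0 0 0 1;0 0 0 0 0 0 1'>/dev/null;python3 needle.py
python3 -m jog '0.034 0.033 0 0 0 0 1;0 0 0 0 0 0 1'>/dev/null;python3 needle.py
python3 -m jog '0.037 0.03 0 0 0 0 1;0 0 0 0 0 0 1'>/dev/null;python3 needle.py;python3 -c "from h import *;circ(5,2)"
```

```text
NEEDLE 1.76 rad dark 146.0 med 220.13 dial 189 195 194 knob -49.6
NEEDLE 2.25 rad dark 147.0 med 219.8854545454546 dial 189 195 194 knob -44.7
NEEDLE 2.46 rad dark 146.0 med 220.15000000000003 dial 189 195 193 knob -39.8
NEEDLE 2.43 rad dark 141.0 med 220.05363636363631 dial 189 195 194 knob -34.9
knob ang -34.90095844451697 r 54.55664357267014
[0.037 0.031]
[0.041 0.024]
```

```bash
python3 -m jog '-0.018 -0.015 0 0 0 0 1;0 0 0 0 0 0 1;0 0 0 0 0 0 1;0 0 0 0 0 0 1;0 0 0 0 0 0 1'>/dev/null;python3 needle.py
python3 -m jog '0 0 0 0 0 0 -1;0 0 0 0 0 0 -1;0 0 0 0 0 0 -1;0 0 -0.3 0 0 0 -1; 0 0 -0.4 0 0 0 -1'; python3 needle.py;python3 -c "from h import *;plan(520,-300,320,92.8,4)"
```

```text
NEEDLE 2.44 rad dark 147.0 med 220.0709090909091 dial 189 195 194 knob -37.2
time: 13.32
tool_pos: [550.9, -89.9, 314.8]
tcp_rot: [-179.8, -0.1, 92.7]
ft_force: [-0.5, -0.3, -0.0]
finger_gap: 85.4
grip_force: 0.0
NEEDLE 2.44 rad dark 147.0 med 220.24454545454546 dial 189 195 194 knob -37.4
at [553.  -90.4 322.3] [1.797e+02 1.000e-01 9.270e+01]
[-0.52  -0.107  0.006 -0.   ]
[-0.519 -0.107  0.006 -0.   ]
[-0.519 -0.108  0.006 -0.   ]
[-0.519 -0.108  0.006 -0.   ]
```

```bash
python3 -m jog '-0.52 -0.11 0 0 0 0 -1;-0.52 -0.11 0 0 0 0 -1;-0.52 -0.11 0 0 0 0 -1;-0.52 -0.11 0 0 0 0 -1;0 0 0 0 0 0 -1'
python3 - <<'E'
from h import *
d=snapshot("wrist");cv2.imwrite("pics/w5.png",d["img"][:,:,::-1]);np.savez("w5.npz",**d)
E
```

```text
time: 14.0
tool_pos: [516.5, -303.3, 315.5]
tcp_rot: [-180.0, 0.1, 92.5]
ft_force: [-1.2, -0.5, -0.1]
finger_gap: 85.3
grip_force: 0.0
```

View pics/w5.png

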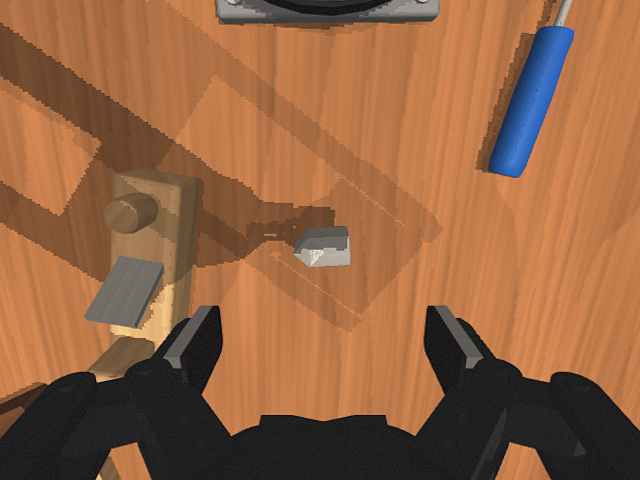

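The marker is at about (322,248) with its point to the left, the plane is at (150,260), and the screwdriver is at (535,100). I'll zoom in on the marker, rectified at its top height.

```bash
python3 - <<'E'
from h import *
d=dict(np.load("w5.npz"));print(onz(d,322,252,30))
im,W=rectify(d,onz(d,322,252,30),40,30,8,np.radians(92.5));cv2.imwrite("pics/m5.png",im[:,:,::-1]);print(W(0,0),W(640,0),W(0,640))
E
```

```text
[ 516.37072838 -314.71958947   30.        ]
[ 474.66402403 -276.5024361 ] [ 554.58788175 -273.01288511] [ 478.15357502 -356.42629383]
```

View pics/m5.png

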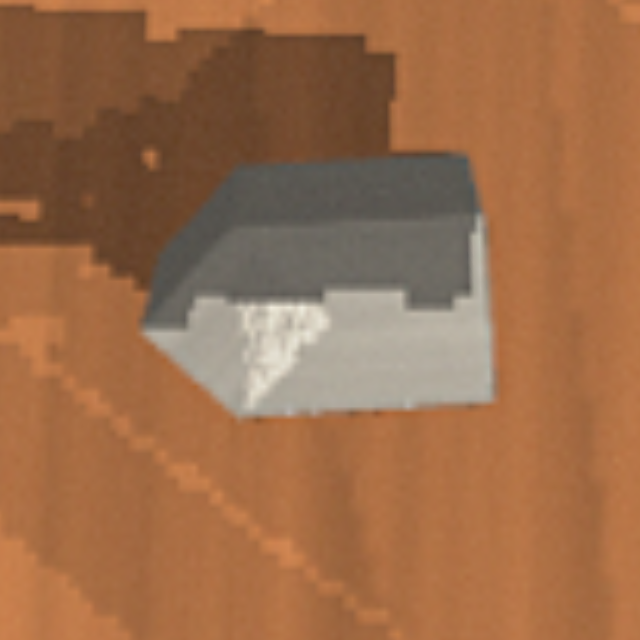

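The top-face corners are tip (143,328), rear (482,213)/(495,402) and front shoulders (235,227)/(240,418). That gives 43.5 x 24 mm as expected, and marker yaw of about 186°.

```bash
python3 - <<'E'
from h import *
d=dict(np.load("w5.npz"))
im,W=rectify(d,(516.37,-314.72),40,30,8,np.radians(92.5))
r=(W(482,213)+W(495,402))/2;t=W(143,328);v=t-r;a=np.degrees(np.arctan2(v[1],v[0]));c=(W(482,213)+W(495,402)+W(235,227)+W(240,418))/4;u=v/np.linalg.norm(v)
o1=t-22*u;o2=c+6*u;o=(o1+o2)/2;print("yaw",a,np.linalg.norm(v),o1,o2)
g=o-4*u;print("grasp",g)
for p in((200,180,30),(200,180,0),(185,330,50)):print("plane edge",onz(d,*p))
plan(g[0],g[1],315,a%360,9)
E
```

```text
yaw -174.10437623448414 43.26345527694245 [ 516.19331213 -314.42436282] [ 515.74435808 -314.47744002]
grasp [ 519.94767777 -314.04003517]
plane edge [ 425.64830269 -263.45229316   30.        ]
plane edge [ 415.34262924 -267.82348441    0.        ]
plane edge [ 413.95435004 -375.60733988   50.        ]
at [ 517.  -301.4  315.3] [-180.    -0.    92.5]
[-0.014  0.003  0.    -0.173]
[-0.014  0.     0.    -0.173]
[-0.014 -0.003  0.    -0.173]
[-0.013 -0.005  0.    -0.173]
[-0.012 -0.007  0.    -0.173]
[-0.011 -0.01   0.    -0.173]
[-0.009 -0.011  0.    -0.173]
[-0.007 -0.013  0.    -0.173]
[-0.004 -0.014  0.    -0.173]
```

```bash
python3 -m jog '-0.01 0 0 0 0 -0.173 -1;-0.01 0 0 0 0 -0.173 -1;-0.01 0 0 0 0 -0.173 -1;-0.01 0 0 0 0 -0.173 -1;-0.01 -0.01 0 0 0 -0.173 -1'>/dev/null
python3 -m jog '-0.01 -0.01 0 0 0 -0.173 -1;-0.01 -0.01 0 0 0 -0.173 -1;-0.01 -0.01 0 0 0 -0.173 -1;-0.01 -0.01 0 0 0 -0.173 -1;0 0 0 0 0 0 -1'; python3 -c "from h import *;plan(520,-314,177,185.9,1)"
```

```text
time: 15.3
tool_pos: [521.6, -308.6, 315.5]
tcp_rot: [180.0, -0.0, -173.8]
ft_force: [0.3, 0.4, 0.4]
finger_gap: 85.4
grip_force: 0.0
at [ 521.6 -308.6  315.5] [ 180.    -0.  -173.8]
[ 0.022 -0.052  1.385  0.005]
```

```bash
python3 -m jog '0.02 -0.05 0.4 0 0 0 -1;0 0 0.4 0 0 0 -1;0 0 0.4 0 0 0 -1;0 0 0.18 0 0 0 -1;0 0 0 0 0 0 -1' 40
python3 -m jog '0 0 0 0 0 0 0.2;0 0 0 0 0 0 1;0 0 0 0 0 0 1;0 0 0 0 0 0 1'
python3 -m jog '0 0 -0.3 0 0 0 1;0 0 -0.4 0 0 0 1;0 0 -0.4 0 0 0 1;0 0 0 0 0 0 1'
```

```text
time: 15.92
tool_pos: [519.4, -314.3, 176.5]
tcp_rot: [179.9, -0.1, -173.9]
ft_force: [-0.7, 0.1, 0.4]
finger_gap: 85.3
grip_force: 0.0
time: 16.42
tool_pos: [520.2, -315.4, 178.8]
tcp_rot: [-179.9, 0.1, -173.9]
ft_force: [-1.0, 0.7, 6.9]
finger_gap: 23.2
grip_force: 40.6
time: 16.92
tool_pos: [521.0, -316.1, 292.2]
tcp_rot: [-179.7, 0.3, -173.9]
ft_force: [0.9, -1.0, -1.8]
finger_gap: 23.1
grip_force: 39.8
```

```bash
python3 -c "from h import *;plan(505.1,12.4,292,92.9,9)"
```

```text
at [ 521.  -316.1  292.2] [-179.7    0.3 -173.9]
[-0.021  0.365  0.     0.173]
[0.044 0.363 0.    0.173]
[0.109 0.349 0.    0.173]
[0.17  0.324 0.    0.173]
[0.225 0.288 0.    0.173]
[0.273 0.242 0.    0.173]
[0.313 0.189 0.    0.173]
[0.342 0.13  0.    0.173]
[0.359 0.067 0.    0.173]
```

```bash
python3 -m jog '-0.021 0.365 0 0 0 0.173 1;0.044 0.363 0 0 0 0.173 1;0.109 0.349 0 0 0 0.173 1;0.17 0.324 0 0 0 0.173 1;0.225 0.288 0 0 0 0.173 1' >/dev/null
python3 -m jog '0.273 0.242 0 0 0 0.173 1;0.313 0.189 0 0 0 0.173 1;0.342 0.13 0 0 0 0.173 1;0.359 0.067 0 0 0 0.173 1;0 0 0 0 0 0 1'
python3 -m jog '0 0 0 0 0 0 1'>/dev/null
python3 -c "from h import *;plan(505.1,12.4,238,92.9,1)"
```

```text
time: 18.18
tool_pos: [503.4, 15.5, 286.1]
tcp_rot: [-179.9, -0.0, 92.8]
ft_force: [0.4, -0.7, -2.2]
finger_gap: 23.1
grip_force: 39.9
at [503.9  13.3 286.6] [-179.9    0.    92.9]
[-0.009  0.012  0.486  0.   ]
```

```bash
python3 -m jog '-0.01 0.01 0.2 0 0 0 1;0 0 0.2 0 0 0 1;0 0 0.08 0 0 0 1;0 0 0 0 0 0 1'
python3 needle.py
python3 - <<'E'
from h import *
d=snapshot("wrist");cv2.imwrite("pics/w6.png",d["img"][:,:,::-1]);np.savez("w6.npz",**d)
E
```

```text
time: 18.8
tool_pos: [505.0, 11.9, 239.0]
tcp_rot: [-179.9, -0.0, 92.7]
ft_force: [-0.4, -0.6, -2.0]
finger_gap: 23.6
grip_force: 39.9
NEEDLE 2.44 rad dark 147.0 med 219.52636363636364 dial 189 195 186 knob 92.7
```

View pics/w6.png

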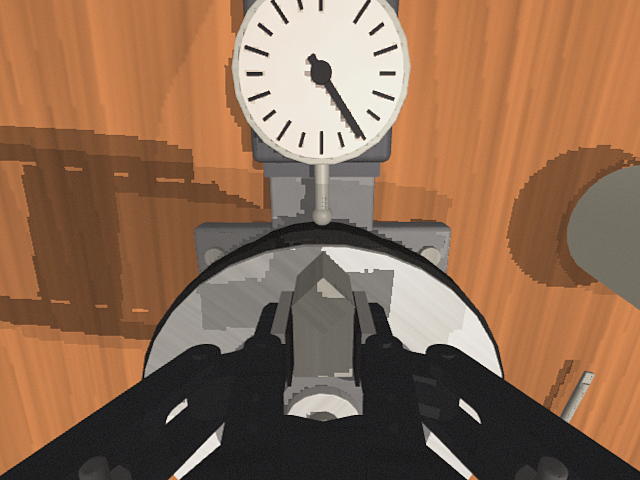

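The marker's tip (322,250) is on the rim just inside the tyre and aimed at the plunger (322,215). The needle, from (320,72) to (363,137), reads about 2.56 rad. I'll lower it gently.

```bash
python3 - <<'E'
from h import *
d=dict(np.load("w6.npz"));t=onz(d,322,250,60);w=t[:2]-AX;print(t,np.hypot(*w),np.degrees(np.arctan2(w[1],w[0])))
E
python3 -m jog '0 0 0.02 0 0 0 1;0 0 0 0 0 0 1'|grep -E "pos|ft"
python3 -m jog '0 0 0.02 0 0 0 1;0 0 0 0 0 0 1'|grep -E "pos|ft"
python3 -m jog '0 0 0.01 0 0 0 1;0 0 0 0 0 0 1'|grep -E "pos|ft"
```

```text
[503.79274086  38.34043731  60.        ] 94.96219400262987 92.90171726073108
tool_pos: [505.5, 12.5, 238.1]
ft_force: [0.2, -0.0, -2.7]
tool_pos: [505.2, 12.6, 235.6]
ft_force: [0.4, 1.0, -1.9]
tool_pos: [505.4, 12.5, 234.8]
ft_force: [-0.9, 0.5, -0.5]
```

```bash
python3 -m jog '0 0 0.01 0 0 0 1;0 0 0 0 0 0 1'|grep -E "pos|ft"
python3 -m jog '0 0 0 0 0 0 0;0 0 0 0 0 0 -0.3;0 0 0 0 0 0 -0.3;0 0 -0.1 0 0 0 -0.3'|grep -E "pos|ft|gap"
python3 -m jog '0 0 -0.3 0 0 0 -0.3;0 0 -0.4 0 0 0 -0.3;0 0 -0.4 0 0 0 -0.3;-0.1 0 0 0 0 0 -1;0 0 0 0 0 0 -1'|grep -E "pos|ft|gap"
python3 needle.py
python3 - <<'E'
from h import *
d=snapshot("wrist");cv2.imwrite("pics/w7.png",d["img"][:,:,::-1]);np.savez("w7.npz",**d)
E
```

```text
tool_pos: [505.7, 12.5, 234.8]
ft_force: [-2.6, 0.2, 7.8]
tool_pos: [504.8, 12.6, 243.1]
ft_force: [0.4, -0.1, 1.0]
finger_gap: 55.1
tool_pos: [505.7, 2.0, 353.7]
ft_force: [-0.3, 0.2, -1.1]
finger_gap: 85.3
NEEDLE 2.46 rad dark 148.0 med 220.53000000000003 dial 189 195 194 knob 93.1
```

View pics/w7.png

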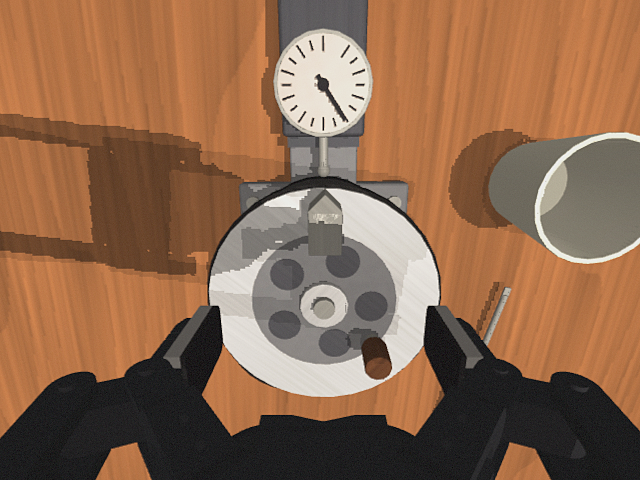

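The marker lies on the rim with its point at (323,190) aimed at the plunger. The needle, from (323,84) to (347,122), reads about 2.57 rad, and the gripper is clear.

```bash
python3 -c "
from bench import *
print(hand_in())"
```

```text
the job is handed in; nothing more can be done
None
```

I handed the job in with the gauge home, the highest spot at the plunger (needle about 2.5 rad), and the marker released flat on the rim with its point about 95 mm from the axle, aimed at the plunger; the hand-in gave no verdict.

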